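# Clamp the long tube in the tube vise on the truck bed

### The arm

A 6-joint arm with a two-finger parallel gripper is mounted at the origin on the work surface. World frame = base frame: x ahead of the robot, y to its left, z up, the work surface at z = 0. Lengths are in m, angles in rad, forces in N, time in s.
With the tool pointing down it reaches from about 0.375 to 0.9 m from the base axis. Payload 3.1 kg.
Tool frame: the origin (TCP) lies at the very end of the fingers, on their centre line; the grasp point (between the pads) lies 19 mm behind it; z points along the fingers, y is the line along which they close (so a half turn about z gives the same grasp; the last joint's range is limited). The gripper opens to 85 mm and grips with 20 to 120 N. Pads are 22 mm wide; open, the fingers measure 114 mm over their backs; the gripper's body (76 mm by 85 mm) begins 54 mm behind the grasp point. The pads swing forward as they close: fully open they stand 13 mm farther back than shut.
Start: joints at [-1.452, 0.527, 1.433, -0, 1.181, -0.178], TCP at [0.183, -0.597, 0.206] pointing down, gripper open.
Joint ranges: [-3.08, 3.08], [-0.75, 2.2], [0.22, 2.44], [-1.43, 4.57], [0, 2.65], [-2.85, 2.85]. Speed limits (rad/s): [2.79, 2.79, 3.14, 3.14, 3.14, 3.14].

### API

Orientations are given as [roll, pitch, yaw] about the fixed x, y, z axes, in that order (R = Rz(yaw) Ry(pitch) Rx(roll)).
In Python, from bench import manip gives the robot as it stands. The module is installed in compiled form; this text tells all that it offers.
- The arm moves only by the tool arm_command, never from a script. Its argument "moves" is a list that holds one entry, the list of rows, each a list of 5 numbers: the shift along the tool's x, y, z in m, then the turn about the tool's z in degrees, then the closure, from 0 (fully open) to 1 (shut). A call has 1 to 20 rows; each row is the pose to reach, as a shift and turn from the pose commanded when the call began, along the tool's axes at that moment; what a row does not reach only later rows make up. A row lasts 1/10 s, in which the tool goes at most 50 mm and 8.59 degrees, less where a joint would pass 70% of its speed; a pose out of reach is approached as far as the arm can. A call with a gripper value outside its range is refused whole. The fingers move at their own pace and stop on an object; the grip force is fixed at half the most. Time passes only in rows, so rows that repeat a pose let the fingers close. It gives the time, the measured TCP pose, the force, the opening and the grip force at its end, in the units of the state.
- manip.read_state(): the state, without advancing time (a new reading comes with each control period).
- manip.get_image(name): name is "scene" or "side" or "wrist"; returns (picture, depth): 400x640x3 uint8, red, green, blue; 400x640 float32, m along the optical axis (not along the pixel's ray), 0 where there is no reading.
- manip.camera_info(name): a dict with "mtx" (3x3 intrinsics, pixels), "rvec" (rotation vector, rad) and "tvec" (3), from world to camera coordinates, as OpenCV has them; the wrist camera has in their place "mount" (4x4, takes a point from camera to tool coordinates, whose origin is the TCP and whose axes are the flange's). Camera axes: x right, y down, z forward; pixel columns grow to the right and rows downward; lengths in m; the calibration is good to about 2 mm. A picture is of the moment at which its call begins: read the wrist's pose just before it. camera_info takes no time and is no camera call.
- manip.job_done(): hands the job in; it is judged then, once.
The state is a dict: "time": time; "qpos": joint angles; "joint_velocities": joint speeds; "joint_torque": joint torques, N m; "position": TCP position; "ee_rot": TCP orientation; "force": force on the tool from outside, world axes, zero at the start; "torque": the same for the moment, N m; "finger_gap": finger opening in m; "grasp_force": force on a finger pad.
Only numpy, scipy, OpenCV 4.12 (cv2) and the standard library are available. Lean on these libraries where they do the work, as an engineer would, in place of code of your own. Each camera call takes 0.05 s, during which the arm holds its last target. There are 200 camera calls.

### The job

Lay the long tube from the rack in the two V rests of the tube vise with its end pushed up against the vise's end stop, then turn the T-handle clockwise until you feel the screw bite and the tube is firmly clamped. Let go of everything and leave the short offcut in the rack and the other tools where they are.

Things in the scene. Friction and masses are not known exactly. Their poses are not given: they have to be found in the camera images.
- vise: Fixed grey tube vise, base plate 130 x 285 x 10 mm. Origin on the deck; z up; y along the tube, towards the end stop; -x is the side the screw leans to (roughly the robot's). Two steel 90-degree V rests, 35 mm wide, at x = 0: y = 40 to 120 and -120 to -85 mm; V bottom z = 42, tops 55 mm. Between them fingers fit round the tube (plate 10 mm high). Stop face y = 125, up to z = 80 mm.
- seat (a point): Point of the vise (x = 0, y = 0, z = 61.8 mm in its frame, same axes) where the middle of the long tube's axis lies when it rests in both Vs and touches the end stop. The screw overhangs the V near the stop, so lay the tube about 45 mm short of the stop and slide it along y under the screw.
- tube: Long plain aluminium tube with closed ends, 28 mm diameter, 250 mm long, 0.3 to 0.54 kg. Origin at its middle, on its axis; x along its axis. Starts in either lane of the rack, axis 35.8 mm above the deck, with room for fingers at its middle (the rack's board under it is 6 mm thick).
- offcut: Short offcut of the same tube, 28 mm diameter, 130 mm long, in the rack's other lane, 85 mm away and parallel. Not needed; leave it. Origin at its middle, x along its axis.
- rack: Low fixed rack, board 115 x 150 x 6 mm, two lanes along x at y = +42.5 and -42.5 mm, each of two 12 mm wide V supports at x = +45 and -45 mm (tops 29 mm above the deck). Origin under its middle on the deck.
- screw (a joint): Turn of the T-handle (rad): 0 = fully out, grows clockwise seen from the handle; range 0 to 5.4; starts 0.9 to 2.1, so a regrasp is often needed. Foot and handle advance 4 mm per rad. Free drag about 0.15 N m; the foot meets a seated tube near 3.0 rad, then torque climbs; 0.4 N m at the handle is well clamped. On release it may ease a little but friction holds it.
- bar (a point): Middle of the T-handle's bar: flat-sided steel, 76 mm long with 16 mm end balls, 10 mm wide, 12 mm high, on a 9 mm rod. x along the bar, z along the screw outward (up and leaning), y across: pinch across y, tool along -z, turn about -z to tighten. It lies 126 mm minus 4 mm per rad of screw from the tube's axis. The bracket below it is 37 mm or more away.
- foot: The screw's pressing foot, a 16 mm steel disc; origin at the middle of its face. The screw axis lies in the vise's plane y = 100 mm, passes through the seated tube's axis and leans 28 degrees from vertical to -x: direction (-0.469, 0, 0.883) in the vise frame, which is this body's z.
- tape: Black tape measure, 70 x 38 x 62 mm, a bystander. Origin under its middle.
- wrench: Wrench, 170 mm, lying between rack and vise on the robot's side, a bystander.
- hammer: Hammer, 300 mm, lying to the right, a bystander.
- level: Spirit level 300 x 25 x 55 mm standing on edge behind the vise, a bystander. Origin under its middle.

How it is judged:
On the way, in this order (a step that is already met when the one before it is completed fails the run):
1. the long tube lies in both V rests, its end at the stop (distance between tube and seat below 0.006 m and angle between the x axis of tube and the y axis of vise, either way round below 0.04 rad), for 0.2 s.
2. the screw's foot presses the tube firmly (contact force between foot and tube above 18 N), for 0.2 s.
At the end, for the whole second after the job is handed in: The long tube rests in both V rests with its middle within 6 mm of the seat point (end at the stop) and parallel to the vise within 0.04 rad, still, and the screw's foot presses it with more than 15 N after the robot has let go (all of step 1 and contact force between foot and tube above 15 N and linear speed of tube below 0.01 m/s); the robot touches nothing.
It fails at once if the short offcut is moved more than 30 mm (distance of offcut from where it was at the start of the episode above 0.03 m).
It fails at once if another tool is moved more than 30 mm (distance of any of tape, wrench, hammer, level from where it was at the start of the episode above 0.03 m).
It also fails if it takes over 72 s, if anything falls off the work surface, if the arm or the gripper's body presses on something with over 40 N, if the wrist force passes 120 N, or if a joint passes its speed limit or range.

## Working session

There is one attempt and no reset: what is moved stays moved. The work goes in short steps, Python scripts to look and compute and a tool call to move; the robot and the scene stay as the last step left them, time stands still between calls to the robot, and variables do not carry over. Pictures are saved under pics/ and viewed, at most 10 in all, crops included, and the job is handed in when it is done.

Besides the shell and the picture viewer there is one more tool, called after "Call:" by a JSON object that holds its "method" and its "body", one argument or row to a line. arm_command: Moves the arm, as the interface text tells. Its arguments: {"type":"object","properties":{"moves":{"type":"array"}},"required":["moves"]}

```bash
mkdir -p pics; cat > h.py <<'E'
import numpy as np, cv2
from bench import manip
from scipy.spatial.transform import Rotation as R
def cam(name, st=None):
    c=manip.camera_info(name); K=np.array(c["mtx"],float)
    if "mount" in c:
        M=np.array(c["mount"]); T=np.eye(4); T[:3,:3]=R.from_euler('xyz',st["ee_rot"]).as_matrix(); T[:3,3]=st["position"]
        return K,T@M
    T=np.eye(4); T[:3,:3]=cv2.Rodrigues(np.array(c["rvec"],float))[0]; T[:3,3]=np.ravel(c["tvec"])
    return K,np.linalg.inv(T)
def pts(name,depth,st=None):
    K,T=cam(name,st); v,u=np.mgrid[:depth.shape[0],:depth.shape[1]]
    P=np.stack([(u-K[0,2])/K[0,0]*depth,(v-K[1,2])/K[1,1]*depth,depth],-1)
    return P@T[:3,:3].T+T[:3,3]
def shot(name):
    st=manip.read_state(); im,d=manip.get_image(name); return im,d,pts(name,d,st),st
def save(n,im): cv2.imwrite(f"pics/{n}.png",im[...,::-1])
E
python3 - <<'E'
from h import *
s=manip.read_state(); print(s)
for n in ["scene","side"]:
    im,d,P,_=shot(n); save(n,im); np.savez(n,im=im,d=d,P=P); K,T=cam(n); print(n,T[:3,3].round(3),T[:3,2].round(2),(d>0).mean())
print(manip.camera_info("wrist"))
E
```

```text
{'time': 0.0, 'qpos': array([-1.45150283e+00,  5.28489027e-01,  1.43390709e+00, -9.55616103e-07,
        1.18140828e+00, -1.78466670e-01]), 'joint_velocities': array([ 8.72591648e-04, -2.35542282e-04,  7.46506612e-04,  1.66142718e-04,
        9.67424508e-04,  8.81496378e-05]), 'joint_torque': array([-1.09481059e-04, -4.42348802e+01, -1.78025043e+01, -4.19176467e-04,
        8.49606644e-03, -1.25329242e-05]), 'position': array([ 0.18331599, -0.59669772,  0.20461812]), 'ee_rot': array([-3.13941588e+00, -3.91760873e-04,  2.97760103e-01]), 'force': array([0.14689091, 0.34021963, 0.43594783]), 'torque': array([ 0.02018973, -0.00490273, -0.04726552]), 'grasp_force': 0.0, 'finger_gap': 0.0853654348882949}
scene [1.263 0.106 0.876] [-0.65 -0.19 -0.73] 0.996
side [0.508 0.847 0.802] [ 0.08 -0.8  -0.59] 0.99596875
{'mtx': array([[290.3726633 ,   0.        , 315.23311043],
       [  0.        , 290.3726633 , 196.66954921],
       [  0.        ,   0.        ,   1.        ]]), 'mount': array([[-6.30807538e-04, -9.47951994e-01, -3.18412655e-01,
         8.11209825e-02],
       [ 9.99999581e-01, -8.09439424e-04,  4.28696662e-04,
         5.30163450e-04],
       [-6.64119612e-04, -3.18412251e-01,  9.47952107e-01,
        -1.69023424e-01],
       [ 0.00000000e+00,  0.00000000e+00,  0.00000000e+00,
         1.00000000e+00]])}
```

View pics/scene.png

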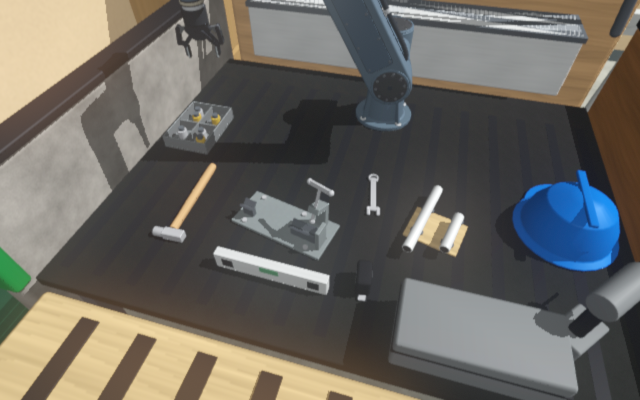

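View pics/side.png

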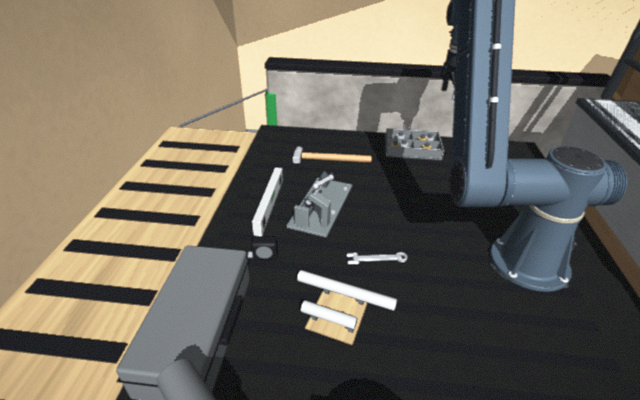

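Scene view: the long tube is at about (423,217) and the offcut at (452,232). The vise is at about (288,220), with the T-bar at (320,187) and the stop on the right near (320,235). The side view agrees, with the long tube at (347,290) and the vise at (320,205). Next I'll measure from depth.

```bash
python3 - <<'E'
from h import *
def axis(Q):
    c,(w,h),a=cv2.minAreaRect((Q[:,:2]*1000).astype(np.float32)); return np.round(c,1),round(w,1),round(h,1),round(a,2)
for n,box,vb in [("scene",(395,175,475,262),(225,165,345,262)),("side",(285,262,405,345),(280,165,360,240))]:
    f=np.load(n+".npz"); im,P=f["im"].astype(int),f["P"]
    m=np.zeros(im.shape[:2],bool); x0,y0,x1,y1=box; m[y0:y1,x0:x1]=1
    m&=(im.min(-1)>110)&(im.max(-1)-im.min(-1)<30)&(P[...,2]>.03)
    k,l,s,c=cv2.connectedComponentsWithStats(m.astype(np.uint8))
    for i in range(1,k):
        if s[i,4]>100:
            Q=P[l==i]; print(n,s[i],axis(Q),"ztop",np.percentile(Q[:,2],[5,50,95]).round(4))
            top=Q[Q[:,2]>np.percentile(Q[:,2],60)]; print("   top strip",axis(top))
    x0,y0,x1,y1=vb; m[:]=0; m[y0:y1,x0:x1]=1
    for lo,hi in [(.004,.016),(.035,.06),(.06,.085),(.085,.12),(.12,.2)]:
        mm=m&(P[...,2]>lo)&(P[...,2]<hi); Q=P[mm]
        if len(Q)>10: print(n,"vise z",lo,hi,len(Q),axis(Q))
    big=cv2.resize(f["im"][y0:y1,x0:x1],None,fx=5,fy=5,interpolation=cv2.INTER_CUBIC); save("v"+n,big)
E
```

```text
scene [403 186  40  66 688] (array([508.9, 194.3]), 27.3, 250.2, 75.42) ztop [0.0391 0.0466 0.0501]
   top strip (array([509.3, 194.4]), 18.7, 249.5, 75.87)
scene [439 213  25  39 401] (array([542.7, 272.9]), 27.4, 133.2, 75.47) ztop [0.039  0.0467 0.0504]
   top strip (array([543.7, 272.8]), 18.1, 130.7, 74.79)
scene vise z 0.004 0.016 2760 (array([ 559.3, -215. ]), 371.0, 341.7, 17.89)
scene vise z 0.035 0.06 889 (array([ 687.6, -180.1]), 206.3, 255.8, 1.82)
scene vise z 0.06 0.085 156 (array([633. , -76.9]), 99.8, 43.8, 7.53)
scene vise z 0.085 0.12 210 (array([612. , -83.7]), 32.4, 72.6, 77.54)
scene vise z 0.12 0.2 238 (array([609.8, -87.7]), 89.9, 44.0, 59.58)
side [ 297  270  100   40 1144] (array([455.7, 481.6]), 235.8, 700.6, 10.41) ztop [0.0337 0.0465 0.0512]
   top strip (array([457.3, 482.4]), 229.4, 700.6, 10.17)
side [301 301  56  28 686] (array([497.5, 539.5]), 125.2, 603.5, 9.71) ztop [0.0343 0.0467 0.0511]
   top strip (array([497.4, 540.6]), 122.3, 601.7, 9.45)
side vise z 0.004 0.016 1325 (array([ 618.4, -212.7]), 282.1, 406.9, 5.19)
side vise z 0.035 0.06 290 (array([ 671.4, -181.6]), 184.8, 267.5, 2.79)
side vise z 0.06 0.085 187 (array([625.7, -71.4]), 106.5, 38.7, 0.37)
side vise z 0.085 0.12 225 (array([610.7, -84.2]), 42.1, 72.8, 79.21)
side vise z 0.12 0.2 137 (array([609.1, -84.4]), 87.1, 41.9, 60.92)
```

View pics/vscene.png

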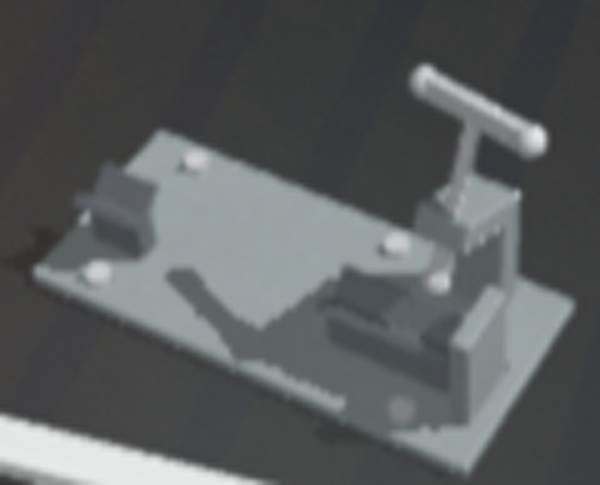

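Crop of the scene view: the plate corners are at about (160,130), (575,300), (470,472) and (35,270) in the 5x crop. The bracket, stop and handle are at the right end. Now the vise pose.

```bash
python3 - <<'E'
from h import *
def ray(n,u,v,z):
    K,T=cam(n); d=T[:3,:3]@np.array([(u-K[0,2])/K[0,0],(v-K[1,2])/K[1,1],1]); return T[:3,3]+d*(z-T[2,3])/d[2]
c=np.array([[160,130],[575,302],[470,474],[35,270]])/5+[225,165]-.4
Q=np.array([ray("scene",*p,.01)[:2] for p in c]); print(Q.round(4),np.linalg.norm(Q-np.roll(Q,-1,0),axis=1).round(3))
for n,vb in [("scene",(225,165,345,262)),("side",(280,165,360,240))]:
    f=np.load(n+".npz"); im,P=f["im"].astype(int),f["P"]
    x0,y0,x1,y1=vb; m=np.zeros(im.shape[:2],bool); m[y0:y1,x0:x1]=1
    g=m&(im.mean(-1)>65)&(P[...,2]>.006)&(P[...,2]<.014)
    k,l,s,_=cv2.connectedComponentsWithStats(g.astype(np.uint8)); i=1+np.argmax(s[1:,4])
    r=cv2.minAreaRect((P[l==i][:,:2]*1000).astype(np.float32)); print(n,"plate",r)
    h=m&(P[...,2]>.125)&(P[...,2]<.24)&(P[...,0]<.7); H=P[h]; 
    C=H.mean(0); w,V=np.linalg.eigh(np.cov(H.T)); e=H@V[:,2]; print("handle",len(H),C.round(4),V[:,2].round(3),w, H[e.argmin()].round(4),H[e.argmax()].round(4),H.min(0).round(3),H.max(0).round(3))
E
```

```text
[[ 0.5149 -0.3056]
 [ 0.5784 -0.0279]
 [ 0.7058 -0.054 ]
 [ 0.6385 -0.3333]] [0.285 0.13  0.287 0.127]
scene plate ((611.0308227539062, -181.4366455078125), (286.1689147949219, 131.37718200683594), 77.12342834472656)
handle 217 [ 0.6025 -0.0803  0.1636] [0.472 0.867 0.159] [6.83186999e-06 1.91213023e-04 5.69597471e-04] [ 0.5741 -0.1188  0.1649] [ 0.6179 -0.041   0.1749] [ 0.574 -0.12   0.126] [ 0.623 -0.041  0.181]
side plate ((608.902587890625, -180.46051025390625), (290.52630615234375, 131.41827392578125), 77.39476013183594)
handle 124 [ 0.5985 -0.0753  0.1646] [0.466 0.865 0.185] [1.04902472e-05 2.17336556e-04 6.26230083e-04] [ 0.575  -0.1153  0.1674] [ 0.6187 -0.0406  0.1759] [ 0.571 -0.115  0.126] [ 0.621 -0.038  0.182]
```

```bash
python3 - <<'E'
from h import *
a=np.radians(77.25); Y=np.array([np.cos(a),np.sin(a)]); X=np.array([np.sin(a),-np.cos(a)]); c=np.array([.6103,-.181])
for n in ["scene","side"]:
    f=np.load(n+".npz"); P=f["P"].reshape(-1,3); q=P[:,:2]-c; x=q@X*1000; y=q@Y*1000; z=P[:,2]*1000
    b=(abs(x)<66)&(abs(y)<145)
    for nm,m in [("Vfar top",b&(y<-60)&(z>50)&(z<58)),("Vfar bottom",b&(y<-60)&(z>38)&(z<46)),("Vnear top",b&(y>30)&(y<115)&(z>51)&(z<57)),("Vnear low",b&(y>30)&(y<115)&(z>38)&(z<46)),("stop",b&(y>115)&(z>60)&(z<84))]:
        if m.sum()>4: print(n,nm,m.sum(),"x",np.percentile(x[m],[2,20,50,80,98]).round(1),"y",np.percentile(y[m],[2,50,98]).round(1))
E
```

```text
scene Vfar top 65 x [ 3.5  7.8 13.8 34.8 37.8] y [-124.8 -106.9  -89.6]
scene Vfar bottom 39 x [10.4 15.4 17.8 21.5 27.8] y [-125.9 -101.7  -89.8]
scene Vnear top 139 x [-43.5   6.3  11.3  34.7  37.5] y [ 36.5  77.9 112.4]
scene Vnear low 92 x [-47.4 -35.9  16.7  19.6  23.8] y [ 37.7  81.9 110.7]
scene stop 106 x [ 0.8  9.2 26.  39.2 42.7] y [120.6 128.4 132.7]
side Vfar top 24 x [ 1.7  9.7 29.2 31.8 35.1] y [-124.9 -111.5  -89.9]
side Vfar bottom 10 x [19.6 20.5 22.4 26.1 30.2] y [-125.7 -113.5  -90.5]
side Vnear top 59 x [-57.  -43.    5.2  31.2  35.2] y [ 42.9  79.2 111.6]
side Vnear low 30 x [-57.7 -55.1 -45.4  19.1  22.8] y [ 43.4 107.7 112.4]
side stop 108 x [-3.   4.7 17.9 32.7 40.8] y [120.6 130.1 133.7]
```

```bash
cat >> h.py <<'E'
def goal(x,y,z,yaw,st=None):
    "row (mm, deg) in tool axes for tool-down target"
    st=st or manip.read_state(); M=R.from_euler('xyz',st["ee_rot"]); d=M.inv().apply(np.array([x,y,z])-st["position"])
    t=-(yaw-np.degrees(st["ee_rot"][2])); return (d*1000).round(1), round((t+180)%360-180,2)
O=np.array([.6288,-.190]); A=np.radians(77.25)
def vw(x,y,O=O): # vise mm -> world xy
    return O+np.array([np.sin(A),-np.cos(A)])*x/1000+np.array([np.cos(A),np.sin(A)])*y/1000
E
python3 -c "
from h import *
print(goal(.5303,.1889,.2,165.5))"
```

```text
(array([ 562.3, -649.2,    6.2]), np.float64(-148.43))
```

Call:
{"method": "arm_command", "body": {
  "moves": [
    [[0.562,-0.649,0.006,-148.4,0],[0.562,-0.649,0.006,-148.4,0],[0.562,-0.649,0.006,-148.4,0],[0.562,-0.649,0.006,-148.4,0],[0.562,-0.649,0.006,-148.4,0],[0.562,-0.649,0.006,-148.4,0],[0.562,-0.649,0.006,-148.4,0],[0.562,-0.649,0.006,-148.4,0],[0.562,-0.649,0.006,-148.4,0],[0.562,-0.649,0.006,-148.4,0],[0.562,-0.649,0.006,-148.4,0],[0.562,-0.649,0.006,-148.4,0],[0.562,-0.649,0.006,-148.4,0],[0.562,-0.649,0.006,-148.4,0],[0.562,-0.649,0.006,-148.4,0],[0.562,-0.649,0.006,-148.4,0],[0.562,-0.649,0.006,-148.4,0],[0.562,-0.649,0.006,-148.4,0],[0.562,-0.649,0.006,-148.4,0],[0.562,-0.649,0.006,-148.4,0]]
  ]
}}

```text
time: 2.1
position: [0.5291, 0.1869, 0.199]
ee_rot: [-3.14, -0.002, 2.887]
force: [-0.2, -0.2, 0.2]
finger_gap: 0.0854
grasp_force: 0.0
```

```bash
python3 - <<'E'
from h import *
im,d,P,st=shot("wrist"); save("w1",im); print(st["position"],np.degrees(st["ee_rot"]),st["qpos"].round(3))
m=(im.min(-1)>110)&(im.max(-1).astype(int)-im.min(-1)<40)&(P[...,2]>.034)&(P[...,2]<.056)
k,l,s,_=cv2.connectedComponentsWithStats(m.astype(np.uint8))
for i in range(1,k):
    if s[i,4]>400:
        Q=P[l==i]; r=cv2.minAreaRect((Q[:,:2]*1000).astype(np.float32)); print(s[i],r,np.percentile(Q[:,2],95))
print(goal(.5303,.1889,.0168,165.5))
E
```

```text
[0.52909768 0.18691747 0.19904026] [-1.79913142e+02 -1.08126121e-01  1.65384493e+02] [ 1.410e-01  4.510e-01  1.600e+00 -1.000e-03  1.093e+00 -1.175e+00]
[ 303   28   27  228 5502] ((506.3359069824219, 192.55410766601562), (27.783580780029297, 250.01412963867188), 75.48985290527344) 0.05068068805105707
[ 375  107   33  114 2777] ((541.01904296875, 271.0186462402344), (27.312620162963867, 129.95330810546875), 75.69650268554688) 0.0506306198177757
[135 370  40  28 500] ((778.9589233398438, -123.99498748779297), (27.054487228393555, 57.2370719909668), 0.15713217854499817) 0.0558950286524055
(array([ -0.8,   2.9, 182.4]), np.float64(-0.16))
```

View pics/w1.png

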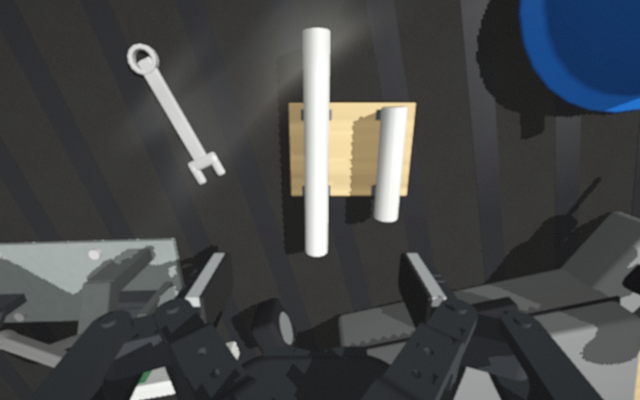

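Wrist view: the long tube is at col 316, rows 28–256. The offcut is at col 390. The rack board spans cols 290–415 and rows 102–195, with V supports near rows 114 and 190. I need the rack's centre along the lane so the fingers clear the supports.

```bash
python3 - <<'E'
from h import *
st=manip.read_state(); K,T=cam("wrist",st)
def ray(u,v,z):
    d=T[:3,:3]@np.array([(u-K[0,2])/K[0,0],(v-K[1,2])/K[1,1],1]); return T[:3,3]+d*(z-T[2,3])/d[2]
a=np.radians(165.5); u=np.array([np.cos(a),np.sin(a)]); t=np.array([.5063,.1926])
for p in [(290,102),(415,103),(409,195),(290,195)]: print(((ray(*p,.006)[:2]-t)@u*1000).round(1))
g=t-u*.018; print(g,goal(*g,.0168,165.5))
E
```

```text
55.8
54.1
-60.8
-60.4
[0.52372666 0.18809316] (array([  5.3,   0.5, 182.4]), np.float64(-0.16))
```

Call:
{"method": "arm_command", "body": {
  "moves": [
    [[0.001,0.0005,0.05,0,0],[0.001,0.0005,0.1,0,0],[0.001,0.0005,0.14,0,0],[0.001,0.0005,0.165,0,0],[0.001,0.0005,0.182,0,0],[0.001,0.0005,0.182,0,0.4],[0.001,0.0005,0.182,0,1],[0.001,0.0005,0.182,0,1],[0.001,0.0005,0.182,0,1],[0.001,0.0005,0.182,0,1],[0.001,0.0005,0.182,0,1],[0.001,0.0005,0.182,0,1],[0.001,0.0005,0.182,0,1],[0.001,0.0005,0.182,0,1]]
  ]
}}

```text
time: 3.55
position: [0.5317, 0.1883, 0.0235]
ee_rot: [3.14, 0.006, 2.889]
force: [-5.0, -3.8, 32.0]
finger_gap: 0.0001
grasp_force: 16.0
```

```bash
python3 - <<'E'
from h import *
im,d,P,st=shot("wrist"); save("w2",im); print(st["position"],st["finger_gap"],st["force"],st["grasp_force"])
m=(im.min(-1)>110)&(im.max(-1).astype(int)-im.min(-1)<40)&(P[...,2]>.02)&(P[...,2]<.1)
k,l,s,_=cv2.connectedComponentsWithStats(m.astype(np.uint8))
for i in range(1,k):
    if s[i,4]>400:
        Q=P[l==i]; r=cv2.minAreaRect((Q[:,:2]*1000).astype(np.float32)); print(s[i],r,np.percentile(Q[:,2],[5,50,95]))
E
```

```text
[0.53166211 0.18826617 0.02346661] 0.00010095550699890988 [-5.04263527 -3.83817657 31.96328095] 16.01641282439232
[  284     0    61   283 13424] ((473.2818603515625, 203.35873413085938), (30.29275894165039, 128.9151611328125), 75.96190643310547) [0.04234215 0.04850937 0.05785287]
[ 428  111   82  218 9117] ((540.3206176757812, 271.75823974609375), (26.567148208618164, 129.20668029785156), 75.15913391113281) [0.04370236 0.0487227  0.05065457]
```

View pics/w2.png

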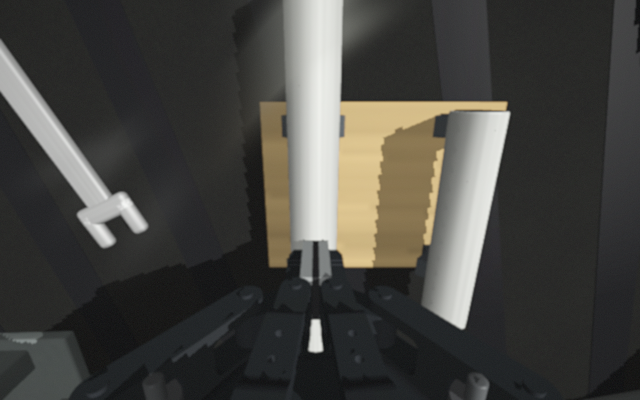

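Wrist view: the fingers are fully shut at (315,260), with the tube still lying under and along them at cols 285–345. I'll check the fingertip and tube heights from depth.

```bash
python3 - <<'E'
from h import *
im,d,P,st=shot("wrist")
for v in (20,60,100,150,200,225,235,240,245,250,260,270,280,300,320,335,345): print(v,[P[v,u].round(3).tolist() for u in (305,315,328)],im[v,315])
im,d,P,_=shot("side"); x0,y0,x1,y1=270,235,420,345
m=(im.min(-1)>110)&(P[...,2]>.02)&(P[...,2]<.1); m[:y0]=0;m[y1:]=0;m[:,:x0]=0;m[:,x1:]=0
Q=P[m]; print([ (lo,np.percentile(Q[(Q[:,0]>lo)&(Q[:,0]<lo+.02)&(Q[:,1]<.245)][:,2],95).round(3)) for lo in np.arange(.38,.64,.02) if ((Q[:,0]>lo)&(Q[:,0]<lo+.02)&(Q[:,1]<.245)).sum()>5])
save("s2",cv2.resize(im[y0-60:y1,x0:x1],None,fx=4,fy=3.5,interpolation=cv2.INTER_CUBIC))
E
```

```text
20 [[0.419, 0.212, 0.05], [0.42, 0.216, 0.049], [0.422, 0.221, 0.049]] [221 222 218]
60 [[0.434, 0.208, 0.049], [0.436, 0.212, 0.05], [0.437, 0.218, 0.049]] [223 225 220]
100 [[0.451, 0.203, 0.049], [0.452, 0.208, 0.049], [0.453, 0.214, 0.048]] [229 231 226]
150 [[0.473, 0.197, 0.049], [0.474, 0.202, 0.05], [0.476, 0.208, 0.048]] [228 229 225]
200 [[0.498, 0.19, 0.05], [0.5, 0.195, 0.05], [0.502, 0.202, 0.047]] [227 229 224]
225 [[0.513, 0.186, 0.048], [0.513, 0.192, 0.05], [0.516, 0.198, 0.047]] [228 230 225]
235 [[0.518, 0.185, 0.049], [0.519, 0.19, 0.05], [0.522, 0.197, 0.047]] [228 229 225]
240 [[0.519, 0.185, 0.054], [0.52, 0.19, 0.054], [0.525, 0.196, 0.048]] [178 180 175]
245 [[0.519, 0.185, 0.059], [0.52, 0.19, 0.059], [0.522, 0.196, 0.059]] [31 31 30]
250 [[0.519, 0.185, 0.065], [0.52, 0.19, 0.065], [0.521, 0.196, 0.066]] [32 31 32]
260 [[0.519, 0.186, 0.074], [0.52, 0.19, 0.074], [0.521, 0.196, 0.075]] [31 29 32]
270 [[0.519, 0.186, 0.082], [0.52, 0.19, 0.083], [0.522, 0.196, 0.082]] [33 32 34]
280 [[0.518, 0.187, 0.092], [0.522, 0.19, 0.086], [0.521, 0.195, 0.09]] [38 37 3
[... 303 characters left out ...]
.049], [0.525, 0.193, 0.118]] [225 227 222]
[(np.float64(0.38), np.float64(0.051)), (np.float64(0.4), np.float64(0.051)), (np.float64(0.42000000000000004), np.float64(0.05)), (np.float64(0.44000000000000006), np.float64(0.051)), (np.float64(0.4600000000000001), np.float64(0.051)), (np.float64(0.4800000000000001), np.float64(0.05)), (np.float64(0.5000000000000001), np.float64(0.051)), (np.float64(0.5200000000000001), np.float64(0.074)), (np.float64(0.5400000000000001), np.float64(0.053)), (np.float64(0.5600000000000002), np.float64(0.05)), (np.float64(0.5800000000000002), np.float64(0.05)), (np.float64(0.6000000000000002), np.float64(0.05)), (np.float64(0.6200000000000002), np.float64(0.05))]
```

View pics/s2.png

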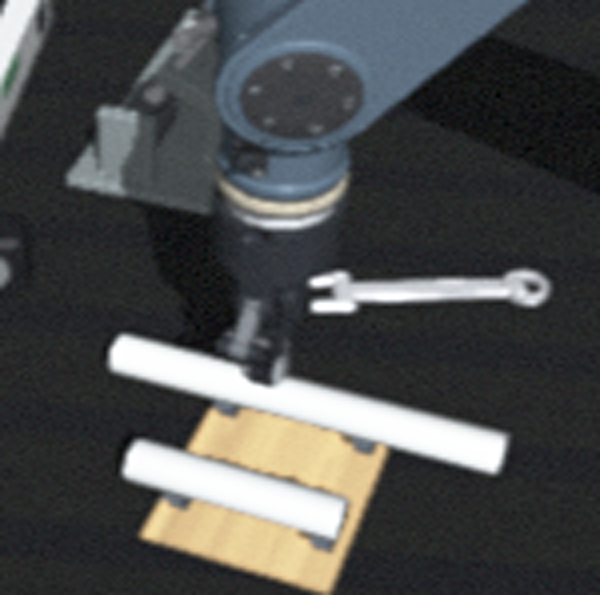

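The fingers appear to have shut on top of the tube before the arm settled, and the tube is undisturbed. I'll back off upward, reopen, and descend again, settling before closing.

Call:
{"method": "arm_command", "body": {
  "moves": [
    [[0,0,-0.01,0,1],[0,0,-0.03,0,1],[0,0,-0.06,0,1],[0,0,-0.07,0,0.5],[0,0,-0.07,0,0],[0,0,-0.07,0,0],[0,0,-0.07,0,0],[0,0,-0.07,0,0],[0,0,-0.07,0,0],[0,0,-0.07,0,0],[0,0,-0.07,0,0],[0,0,-0.07,0,0]]
  ]
}}

```text
time: 4.9
position: [0.5294, 0.1886, 0.0875]
ee_rot: [-3.142, -0.0, 2.888]
force: [0.6, 0.2, -0.0]
finger_gap: 0.0855
grasp_force: 0.0
```

```bash
python3 - <<'E'
from h import *
im,d,P,st=shot("wrist"); save("w3",im); print(st["position"],st["finger_gap"],st["force"],np.degrees(st["ee_rot"]),st["qpos"])
m=(im.min(-1)>110)&(im.max(-1).astype(int)-im.min(-1)<40)&(P[...,2]>.034)&(P[...,2]<.056)
k,l,s,_=cv2.connectedComponentsWithStats(m.astype(np.uint8))
for i in range(1,k):
    if s[i,4]>400:
        Q=P[l==i]; r=cv2.minAreaRect((Q[:,:2]*1000).astype(np.float32)); print(s[i],r,np.percentile(Q[:,2],95))
print(goal(.5278,.1870,.0168,165.5))
E
```

```text
[0.52942413 0.1885935  0.08751476] 0.08551846300449308 [ 0.59856447  0.2075059  -0.03672524] [-1.79997323e+02 -6.25743298e-03  1.65459545e+02] [ 1.43397311e-01  6.08378613e-01  1.69495570e+00 -1.12467420e-06
  8.38377121e-01 -1.17361946e+00]
[  293     0    42   321 11346] ((509.51190185546875, 191.8511962890625), (27.75574493408203, 243.7767333984375), 75.57674407958984) 0.050616653783260496
[ 399  110   53  154 5056] ((537.6756591796875, 272.1379699707031), (27.293262481689453, 124.01102447509766), 75.33819580078125) 0.05069812648104753
(array([ 1.2, -1.9, 70.8]), np.float64(-0.04))
```

Call:
{"method": "arm_command", "body": {
  "moves": [
    [[0.001,-0.001,0.02,0,0],[0.001,-0.001,0.04,0,0],[0.001,-0.001,0.06,0,0],[0.001,-0.001,0.068,0,0],[0.001,-0.001,0.068,0,0],[0.001,-0.001,0.068,0,0]]
  ]
}}

```text
time: 5.55
position: [0.5286, 0.188, 0.0201]
ee_rot: [3.141, 0.001, 2.888]
force: [0.2, 0.4, -0.9]
finger_gap: 0.0854
grasp_force: 0.0
```

Call:
{"method": "arm_command", "body": {
  "moves": [
    [[0,0,0,0,0.3],[0,0,0,0,0.5],[0,0,0,0,0.6],[0,0,0,0,0.6],[0,0,0,0,0.6]]
  ]
}}

```text
time: 6.05
position: [0.5283, 0.1879, 0.0198]
ee_rot: [3.141, 0.0, 2.888]
force: [-0.2, 0.1, 1.0]
finger_gap: 0.0343
grasp_force: 0.0
```

Call:
{"method": "arm_command", "body": {
  "moves": [
    [[0,0,0,0,0.65],[0,0,0,0,0.7],[0,0,0,0,0.75],[0,0,0,0,0.8],[0,0,0,0,0.8]]
  ]
}}

```text
time: 6.55
position: [0.5281, 0.1878, 0.02]
ee_rot: [-3.141, -0.0, 2.888]
force: [-0.5, -1.1, 3.8]
finger_gap: 0.0171
grasp_force: 10.9
```

The 17 mm gap is less than the tube's diameter, so the pads are pinching above its axis. The fingertips must be higher than the reported TCP. I'll open and measure the fingertips in the tool frame.

Call:
{"method": "arm_command", "body": {
  "moves": [
    [[0,0,0,0,0.3],[0,0,0,0,0],[0,0,-0.03,0,0],[0,0,-0.06,0,0],[0,0,-0.08,0,0],[0,0,-0.08,0,0.8],[0,0,-0.08,0,0.8],[0,0,-0.08,0,0.8],[0,0,-0.08,0,0.8],[0,0,-0.08,0,0.8]]
  ]
}}

```text
time: 7.55
position: [0.5275, 0.1878, 0.0985]
ee_rot: [-3.141, -0.002, 2.888]
force: [-0.0, 1.4, 0.1]
finger_gap: 0.0171
grasp_force: 0.0
```

```bash
python3 - <<'E'
from h import *
im,d,P,st=shot("wrist"); M=R.from_euler('xyz',st["ee_rot"]).as_matrix(); L=((P-st["position"])@M)*1000
print(st["position"],st["finger_gap"],st["force"])
m=(abs(L[...,0])<20)&(abs(L[...,1])<35)&(P[...,2]>.06)
for lo in range(-80,20,5):
    q=L[m&(L[...,2]>=lo)&(L[...,2]<lo+5)]
    if len(q)>5: print(lo,len(q),"x",q[:,0].min().round(1),q[:,0].max().round(1),"y",np.percentile(q[:,1],[1,99]).round(1))
Q=P[(im.min(-1)>110)&(P[...,2]>.034)&(P[...,2]<.056)]; 
E
```

```text
[0.52747788 0.18778942 0.09848587] 0.017105617833494742 [-0.0449996   1.42314835  0.06658746]
-80 1353 x -11.6 14.9 y [-34.6  34.5]
-75 1092 x -8.2 14.8 y [-33.8  33.6]
-70 417 x -6.9 14.5 y [-29.5  27.9]
-65 631 x -10.4 12.3 y [-15.8  13.7]
-60 363 x -10.9 12.6 y [-22.8  20.9]
-55 385 x -8.3 12.3 y [-22.7  21.1]
-50 347 x -10.8 12.2 y [-22.8  20.9]
-45 318 x -10.8 12.2 y [-22.6  20.9]
-40 292 x -10.4 12.4 y [-22.8  21. ]
-35 171 x -10.2 12.1 y [-21.1  19.4]
-30 59 x -10.0 11.3 y [-15.1  13.4]
```

The fingertips sit about 26 mm short of the reported TCP (tool z ≈ -26). I'll correct for that: TCP z of about -0.009 for the tube grasp.

Call:
{"method": "arm_command", "body": {
  "moves": [
    [[0,0,0,0,0],[0,0,0.02,0,0],[0,-0.001,0.05,0,0],[0,-0.001,0.08,0,0],[0,-0.001,0.095,0,0],[0,-0.001,0.104,0,0],[0,-0.001,0.107,0,0],[0,-0.001,0.107,0,0],[0,-0.001,0.107,0,0]]
  ]
}}

```text
time: 8.5
position: [0.5287, 0.1871, -0.0065]
ee_rot: [3.141, 0.002, 2.888]
force: [1.0, 0.3, 0.1]
finger_gap: 0.0854
grasp_force: 0.0
```

Call:
{"method": "arm_command", "body": {
  "moves": [
    [[0,0,0,0,0.4],[0,0,0,0,0.6],[0,0,0,0,0.8],[0,0,0,0,1],[0,0,0,0,1],[0,0,0,0,1],[0,0,0,0,1],[0,0,0,0,1]]
  ]
}}

```text
time: 9.3
position: [0.5284, 0.1876, -0.0068]
ee_rot: [3.14, 0.001, 2.888]
force: [-0.0, 5.0, 5.4]
finger_gap: 0.0262
grasp_force: 58.7
```

Call:
{"method": "arm_command", "body": {
  "moves": [
    [[0,0,-0.01,0,1],[0,0,-0.03,0,1],[0,0,-0.06,0,1],[0,0,-0.1,0,1],[0,0,-0.14,0,1],[0,0,-0.17,0,1],[0,0,-0.18,0,1],[0,0,-0.18,0,1],[0,0,-0.18,0,1]]
  ]
}}

```text
time: 10.2
position: [0.5262, 0.1864, 0.1708]
ee_rot: [-3.14, -0.004, 2.888]
force: [-0.6, 0.1, -6.8]
finger_gap: 0.0261
grasp_force: 59.8
```

```bash
cat >> h.py <<'E'
def tube():
    "tube in tool frame from the wrist view: front end x, lateral y at both x, top z"
    im,d,P,st=shot("wrist"); M=R.from_euler('xyz',st["ee_rot"]).as_matrix(); L=((P-st["position"])@M)*1000
    m=(im.min(-1)>90)&(im.max(-1).astype(int)-im.min(-1)<40)&(L[...,2]<-40)&(L[...,2]>-75)&(abs(L[...,1])<40)&(L[...,0]>20)
    q=L[m]; print("n",len(q),"gap",st["finger_gap"],st["position"].round(4),"yaw",np.degrees(st["ee_rot"][2]).round(2))
    print("end x",np.percentile(q[:,0],99.5).round(1))
    for lo in (25,50,75,100,125):
        b=q[(q[:,0]>lo)&(q[:,0]<lo+20)]
        if len(b)>20: print(lo,"y",np.percentile(b[:,1],[2,98]).mean().round(2),"ztop",np.percentile(b[:,2],4).round(1))
    return im,P,L,st
E
python3 - <<'E'
from h import *
tube()
for y in (-150,-45): 
  p=vw(0,y-22); print(p,goal(*p,.17,77.25))
E
```

```text
n 15939 gap 0.02612186956417509 [0.5262 0.1864 0.1708] yaw 165.46
end x 114.6
25 y -0.81 ztop -57.0
50 y -0.79 ztop -56.8
75 y -0.82 ztop -56.6
100 y -0.76 ztop -56.5
[ 0.59084004 -0.35775888] (array([-1.994e+02, -5.105e+02,  5.000e-01]), np.float64(88.21))
[ 0.61401327 -0.25534794] (array([-1.961e+02, -4.055e+02,  3.000e-01]), np.float64(88.21))
```

Call:
{"method": "arm_command", "body": {
  "moves": [
    [[-0.02,-0.04,-0.03,8,1],[-0.037,-0.074,-0.03,16,1],[-0.055,-0.11,-0.03,24,1],[-0.073,-0.147,-0.03,32,1],[-0.091,-0.184,-0.03,40,1],[-0.109,-0.221,-0.03,48,1],[-0.127,-0.258,-0.03,56,1],[-0.145,-0.295,-0.03,64,1],[-0.163,-0.332,-0.03,72,1],[-0.181,-0.369,-0.03,80,1],[-0.192,-0.393,-0.03,86,1],[-0.196,-0.405,-0.03,88.2,1],[-0.196,-0.405,-0.03,88.2,1],[-0.196,-0.405,-0.03,88.2,1],[-0.196,-0.405,-0.03,88.2,1]]
  ]
}}

```text
time: 11.75
position: [0.6153, -0.252, 0.2019]
ee_rot: [-3.139, -0.002, 1.351]
force: [-0.4, -0.3, -5.0]
finger_gap: 0.0259
grasp_force: 60.7
```

```bash
python3 - <<'E'
from h import *
im,P,L,st=tube(); save("w4",im)
a=A; X=np.array([np.sin(a),-np.cos(a)]); Y=np.array([np.cos(a),np.sin(a)])
q=P[...,:2]-O; x=q@X*1000; y=q@Y*1000; z=P[...,2]*1000
for nm,m in [("bar",(z>145)&(z<190)&(y>40)&(x<-25)&(x>-90)),("stop",(z>65)&(z<84)&(y>110)&(abs(x)<25)),("plate",(z>7)&(z<13)&(im.mean(-1)>70)&(x>-120)&(x<80)&(abs(y)<160)),("Vtop",(z>52.5)&(z<57)&(y>30)&(y<122)&(abs(x)<22))]:
    if m.sum()>10: print(nm,m.sum(),"x",np.percentile(x[m],[1,10,50,90,99]).round(1),"y",np.percentile(y[m],[1,10,50,90,99]).round(1),"z",np.percentile(z[m],[50,99]).round(1))
im,d,P,_=shot("scene")
m=(im.min(-1)>90)&(im.max(-1).astype(int)-im.min(-1)<30)&(P[...,2]>.215)&(P[...,2]<.28)&(P[...,0]>.5)&(P[...,1]<0)
k,l,s,_=cv2.connectedComponentsWithStats(m.astype(np.uint8))
for i in range(1,k):
    if s[i,4]>60:
        Q=P[l==i]; yy=(Q[:,:2]-O)@Y*1000; xx=(Q[:,:2]-O)@X*1000; print(s[i],"y",np.percentile(yy,[1,99]).round(1),"x",np.percentile(xx,[1,99]).round(1))
E
```

```text
n 15833 gap 0.025943699823549233 [ 0.6153 -0.252   0.2019] yaw 77.41
end x 113.2
25 y -0.27 ztop -57.0
50 y -0.23 ztop -56.8
75 y -0.18 ztop -56.6
100 y -0.11 ztop -56.4
bar 985 x [-73.3 -70.4 -64.  -59.4 -57.1] y [53.6 56.  64.3 72.5 74.6] z [167.1 170.7]
plate 7997 x [-85.2 -80.4 -57.6  39.3  43.3] y [-136.3 -109.    -5.1   75.8  101.4] z [10.6 12.4]
[  0  98  69  54 112] y [-704.2 -647.1] x [ 30.1 270.8]
[214 140  18  16 136] y [-163.5 -112.1] x [-5.6 16.9]
[248 147  58  37 694] y [-62.3  85. ] x [-15.9  21.3]
```

View pics/w4.png

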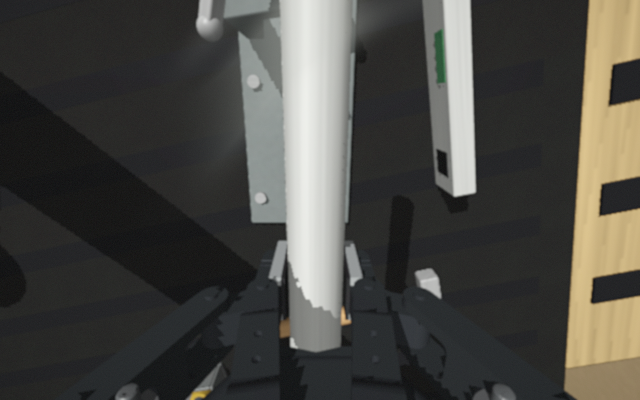

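Wrist view: the tube hangs over the vise, with the bar's ball at (208,25) well to its left and the level to the right. The tube's middle is at about y=-39 in the vise frame, and x is on centre. I'll back up 5 mm and lower it.

Call:
{"method": "arm_command", "body": {
  "moves": [
    [[-0.005,0,0.03,0.1,1],[-0.005,0,0.06,0.1,1],[-0.005,0,0.09,0.1,1],[-0.005,0,0.12,0.1,1],[-0.005,0,0.145,0.1,1],[-0.005,0,0.165,0.1,1],[-0.005,0,0.173,0.1,1],[-0.005,0,0.177,0.1,1],[-0.005,0,0.18,0.1,1],[-0.005,0,0.182,0.1,1],[-0.005,0,0.182,0.1,1],[-0.005,0,0.182,0.1,1]]
  ]
}}

```text
time: 13.05
position: [0.6157, -0.2592, 0.0227]
ee_rot: [3.139, 0.0, 1.347]
force: [-1.7, 3.4, 5.7]
finger_gap: 0.0259
grasp_force: 61.7
```

```bash
cat >> h.py <<'E'
def tv():
    im,P,L,st=tube(); X=np.array([np.sin(A),-np.cos(A)]); Y=np.array([np.cos(A),np.sin(A)])
    q=st["position"][:2]-O; print("TCP vise x,y",(q@X*1000).round(1),(q@Y*1000).round(1),"force",st["force"].round(1),"torque",st["torque"].round(2))
    return im,P,L,st
E
python3 - <<'E'
from h import *
tv()
E
```

```text
n 15942 gap 0.02585671359463213 [ 0.6157 -0.2592  0.0227] yaw 77.17
end x 112.9
25 y -0.34 ztop -57.5
50 y -0.36 ztop -57.5
75 y -0.4 ztop -57.6
100 y -0.42 ztop -57.6
TCP vise x,y 2.5 -70.4 force [-1.7  3.4  5.7] torque [0.44 0.28 0.15]
```

Call:
{"method": "arm_command", "body": {
  "moves": [
    [[0,-0.001,0,0,1],[0,-0.002,0.001,0,1],[0,-0.003,0.002,0,1],[0,-0.003,0.002,0,1],[0,-0.003,0.002,0,1],[0,-0.003,0.002,0,1]]
  ]
}}

```text
time: 13.7
position: [0.6122, -0.2591, 0.0194]
ee_rot: [3.141, 0.001, 1.347]
force: [-2.2, 1.1, 5.0]
finger_gap: 0.0267
grasp_force: 62.0
```

```bash
python3 - <<'E'
from h import *
tv()
E
```

```text
n 15926 gap 0.026670584764006307 [ 0.6122 -0.2591  0.0194] yaw 77.17
end x 112.8
25 y -0.38 ztop -57.4
50 y -0.36 ztop -57.5
75 y -0.39 ztop -57.6
100 y -0.43 ztop -57.7
TCP vise x,y -0.9 -71.1 force [-2.2  1.1  5. ] torque [0.2  0.33 0.08]
```

Call:
{"method": "arm_command", "body": {
  "moves": [
    [[0.006,0,0,0,1],[0.012,0,0,0,1],[0.018,0,0,0,1],[0.024,0,0,0,1],[0.03,0,0,0,1],[0.035,0,0,0,1],[0.038,0,0,0,1],[0.04,0,0,0,1],[0.04,0,0,0,1]]
  ]
}}

```text
time: 14.65
position: [0.6204, -0.2232, 0.0194]
ee_rot: [3.141, 0.005, 1.348]
force: [-5.3, -7.2, 4.3]
finger_gap: 0.026
grasp_force: 61.7
```

Call:
{"method": "arm_command", "body": {
  "moves": [
    [[0.001,0,0,0,1],[0.002,0,0,0,1],[0.003,0,0,0,1],[0.004,0,0,0,1],[0.005,0,0,0,1],[0.005,0,0,0,1]]
  ]
}}

```text
time: 15.25
position: [0.6214, -0.2188, 0.0194]
ee_rot: [3.141, 0.006, 1.348]
force: [-6.2, -7.5, 5.8]
finger_gap: 0.026
grasp_force: 61.7
```

Call:
{"method": "arm_command", "body": {
  "moves": [
    [[0.001,0,0,0,1],[0.002,0,0,0,1],[0.003,0,0,0,1],[0.004,0,0,0,1],[0.005,0,0,0,1],[0.005,0,0,0,1]]
  ]
}}

```text
time: 15.85
position: [0.6225, -0.2139, 0.0194]
ee_rot: [3.141, 0.006, 1.348]
force: [-6.5, -8.1, 5.4]
finger_gap: 0.0265
grasp_force: 61.7
```

Call:
{"method": "arm_command", "body": {
  "moves": [
    [[0.0005,0,0,0,1],[0.001,0,0,0,1],[0.0015,0,0,0,1],[0.002,0,0,0,1],[0.002,0,0,0,1]]
  ]
}}

```text
time: 16.35
position: [0.6226, -0.2133, 0.0194]
ee_rot: [3.141, 0.008, 1.348]
force: [-6.4, -10.8, 4.5]
finger_gap: 0.0264
grasp_force: 61.7
```

Call:
{"method": "arm_command", "body": {
  "moves": [
    [[0.001,0,0,0,1],[0.002,0,0,0,1],[0.003,0,0,0,1],[0.003,0,0,0,1]]
  ]
}}

```text
time: 16.75
position: [0.6226, -0.2134, 0.0194]
ee_rot: [3.141, 0.012, 1.349]
force: [-10.7, -18.4, 3.4]
finger_gap: 0.0266
grasp_force: 61.6
```

```bash
python3 - <<'E'
from h import *
tv()
X=np.array([np.sin(A),-np.cos(A)]); Y=np.array([np.cos(A),np.sin(A)])
im,d,P,_=shot("scene"); save("s4",cv2.resize(im[140:290,200:360],None,fx=4.5,fy=4,interpolation=cv2.INTER_CUBIC))
q=P[...,:2]-O; x=q@X*1000; y=q@Y*1000
m=(im.min(-1)>90)&(im.max(-1).astype(int)-im.min(-1)<30)&(P[...,2]>.06)&(P[...,2]<.082)&(abs(x)<20)&(abs(y)<160)
print(m.sum(),np.percentile(y[m],[.5,2,98,99.5]),np.percentile(x[m&(y<-60)],[2,98]),np.percentile(P[m&(y<-60)][:,2],97),np.percentile(P[m&(y>0)][:,2],[50,97]))
E
```

```text
n 16000 gap 0.026565848673583158 [ 0.6226 -0.2134  0.0194] yaw 77.28
end x 112.5
25 y -0.4 ztop -57.8
50 y -0.38 ztop -58.0
75 y -0.41 ztop -58.4
100 y -0.33 ztop -58.7
TCP vise x,y -0.9 -24.2 force [-10.7 -18.4   3.4] torque [-2.62  1.5  -0.01]
730 [-124.61559987 -120.08715763  136.04237759  136.57425691] [-7.85684601 14.15045295] 0.07623119539097142 [0.07273596 0.08042257]
```

View pics/s4.png

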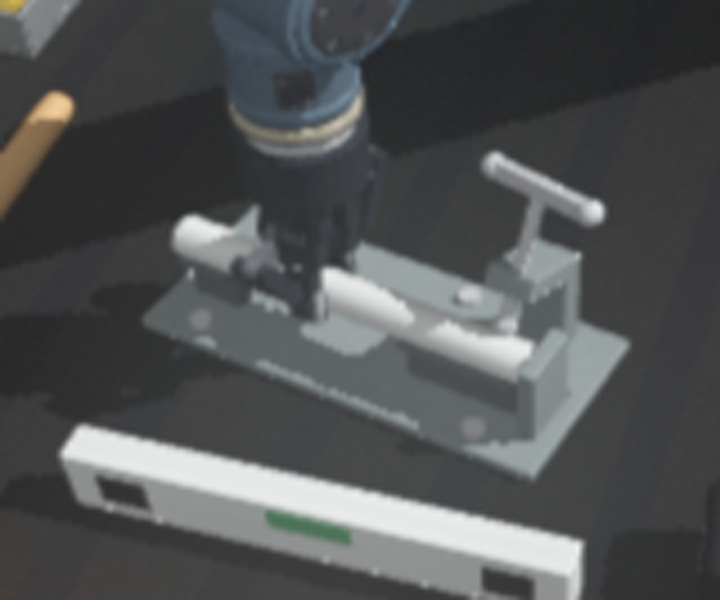

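View: the tube lies in both Vs with its end at the stop (about (530,360) in the crop). The bar is free, from (493,165) to (592,210). I'll release the tube and retreat.

Call:
{"method": "arm_command", "body": {
  "moves": [
    [[-0.002,0,0,0,1],[-0.002,0,0,0,0.7],[-0.002,0,0,0,0.3],[-0.002,0,0,0,0],[-0.002,0,0,0,0],[-0.002,0,0,0,0],[-0.002,0,-0.02,0,0],[-0.005,0,-0.05,0,0],[-0.01,0,-0.09,0,0],[-0.02,0,-0.13,0,0],[-0.03,0,-0.17,0,0],[-0.03,0,-0.21,0,0],[-0.03,0,-0.24,0,0],[-0.03,0,-0.24,0,0],[-0.03,0,-0.24,0,0]]
  ]
}}

```text
time: 18.35
position: [0.6178, -0.2337, 0.2593]
ee_rot: [3.14, 0.0, 1.347]
force: [1.3, 0.2, -0.9]
finger_gap: 0.0851
grasp_force: 0.0
```

```bash
cat >> h.py <<'E'
X=np.array([np.sin(A),-np.cos(A)]); Y=np.array([np.cos(A),np.sin(A)])
S=np.array([-.469*X[0],-.469*X[1],.883])   # screw axis, world
def barfit(names=("scene","side","wrist")):
    for n in names:
        im,d,P,st=shot(n); q=P[...,:2]-O; x=q@X*1000; y=q@Y*1000; z=P[...,2]*1000
        # coordinates along screw from seated tube axis
        V=np.stack([x,y-100,z-61.8],-1); s=V@np.array([-.469,0,.883]); rad=np.linalg.norm(V-s[...,None]*np.array([-.469,0,.883]),axis=-1)
        m=(s>98)&(s<140)&(rad<52)&(im.min(-1)>50)
        h=V[m]
        if len(h)<30: print(n,len(h)); continue
        e1=np.array([.883,0,.469]); a=h@e1; b=h[:,1]
        c,(w,hh),ang=cv2.minAreaRect(np.stack([a,b],-1).astype(np.float32)); ang=ang if w>hh else ang+90
        print(n,len(h),"centre e1,y",np.round(c,1),"size",round(w,1),round(hh,1),"angle from e1 to +y",round(ang%180,1),"s 50/98%",np.percentile(s[m],[50,98]).round(1))
    return im,P,st
E
python3 - <<'E'
from h import *
barfit()
im,d,P,_=shot("scene"); q=P[...,:2]-O; x=q@X*1000; y=q@Y*1000
m=(im.min(-1)>90)&(im.max(-1).astype(int)-im.min(-1)<30)&(P[...,2]>.064)&(P[...,2]<.082)&(abs(x)<20)&(abs(y)<160)
print(m.sum(),np.percentile(y[m],[.5,2,98]),np.percentile(x[m&(y<-60)],[2,98]),np.percentile(P[m&(y<-60)][:,2],97),np.percentile(P[m&(y>0)&(y<60)][:,2],[97]))
s=manip.read_state(); print(s["position"],s["force"],s["qpos"])
E
```

```text
scene 186 centre e1,y [1.4 0.4] size 88.8 14.1 angle from e1 to +y 71.8 s 50/98% [119.8 125.3]
side 105 centre e1,y [-0.2  3.8] size 87.2 13.8 angle from e1 to +y 71.1 s 50/98% [124.2 128.3]
wrist 1611 centre e1,y [ -5.1 -18.6] size 58.8 13.8 angle from e1 to +y 74.9 s 50/98% [123.9 127.1]
785 [-123.30851671 -118.83740965  135.95884584] [-8.79652864 13.74958085] 0.07693400848774647 [0.07677237]
[ 0.61664555 -0.23335687  0.2565073 ] [ 0.10564619 -0.53256707 -0.35346428] [-5.30945231e-01  5.29744854e-01  1.27755656e+00  2.32686406e-05
  1.33824524e+00 -3.07230305e-01]
```

```bash
cat >> h.py <<'E'
E1=np.array([.883*X[0],.883*X[1],.469]); Y3=np.array([Y[0],Y[1],0])
def bar(phi,s0,phi0,off=-17,dz=40,c=(0,0)):
    "TCP pose world for bar angle phi (deg); tip depth via dz"
    s=s0-4*np.radians(phi0-phi); C=np.array([*vw(0,100),.0618])+(S*s+E1*c[0]+Y3*c[1])/1000
    d=E1*np.cos(np.radians(phi))+Y3*np.sin(np.radians(phi)); p=C+d*off/1000
    return *(p-[0,0,dz/1000]), np.degrees(np.arctan2(d[1],d[0]))
E
python3 - <<'E'
from h import *
t=bar(72,118.5,72); print(t, goal(t[0],t[1],t[2]+.075,t[3]))
E
```

```text
(np.float64(0.5885711278969632), np.float64(-0.09494573427143578), np.float64(0.12397170750384856), np.float64(61.24159803190838)) (array([128.7, -57.9,  57.9]), np.float64(15.94))
```

Call:
{"method": "arm_command", "body": {
  "moves": [
    [[0.04,-0.02,0.01,8,0],[0.08,-0.04,0.03,15.9,0],[0.11,-0.05,0.05,15.9,0],[0.129,-0.058,0.058,15.9,0],[0.129,-0.058,0.058,15.9,0],[0.129,-0.058,0.058,15.9,0],[0.129,-0.058,0.058,15.9,0]]
  ]
}}

```text
time: 19.25
position: [0.591, -0.0972, 0.2014]
ee_rot: [3.139, 0.0, 1.068]
force: [-0.0, -0.7, 0.2]
finger_gap: 0.0853
grasp_force: 0.0
```

```bash
python3 - <<'E'
from h import *
im,P,st=barfit(("wrist",)); save("w5",im); print(st["position"],np.degrees(st["ee_rot"]),manip.read_state()["force"])
E
```

```text
wrist 2196 centre e1,y [ 0.6 -2.3] size 89.9 14.9 angle from e1 to +y 72.3 s 50/98% [125.1 127.5]
[ 0.5909948  -0.09717872  0.20140917] [1.79838230e+02 8.61475376e-03 6.12079993e+01] [-0.10597151  0.46699819 -0.37814816]
```

View pics/w5.png

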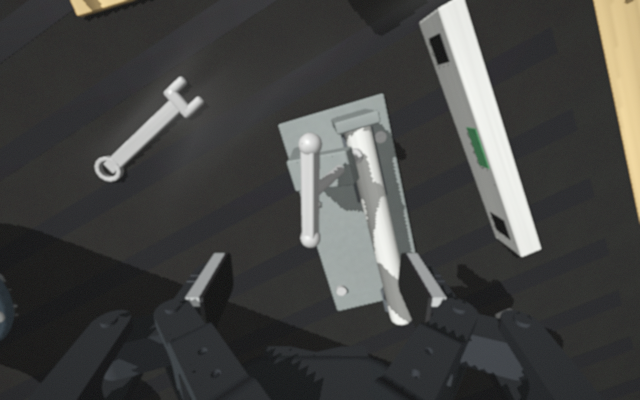

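Wrist view: the bar is at cols 302–318 between its balls at (310,143) and (309,240), and between the open fingers. The tube sits in the V against the stop. Now I'll compute the descent.

```bash
python3 - <<'E'
from h import *
t=bar(72.3,118.5,72.3,c=(.6,-2.3)); print(t, goal(*t))
E
```

```text
(np.float64(0.5886472076494668), np.float64(-0.09734906996316074), np.float64(0.12429284440524105), np.float64(61.51209750085165)) (array([-1.2, -2.1, 77.1]), np.float64(-0.33))
```

Call:
{"method": "arm_command", "body": {
  "moves": [
    [[-0.001,-0.002,0.025,0,0],[-0.001,-0.002,0.05,0,0],[-0.001,-0.002,0.07,0,0],[-0.001,-0.002,0.077,0,0],[-0.001,-0.002,0.077,0,0],[-0.001,-0.002,0.077,0,0.4],[-0.001,-0.002,0.077,0,0.6],[-0.001,-0.002,0.077,0,0.75]]
  ]
}}

```text
time: 20.1
position: [0.5882, -0.0957, 0.1248]
ee_rot: [3.139, -0.0, 1.069]
force: [0.3, 1.0, -1.2]
finger_gap: 0.0436
grasp_force: 0.0
```

Call:
{"method": "arm_command", "body": {
  "moves": [
    [[0,0,0,0,0.85],[0,0,0,0,1],[0,0,0,0,1],[0,0,0,0,1],[0,0,0,0,1],[0,0,0,0,1]]
  ]
}}

```text
time: 20.7
position: [0.5877, -0.0955, 0.1242]
ee_rot: [3.141, -0.0, 1.069]
force: [-1.4, 0.7, 6.2]
finger_gap: 0.0112
grasp_force: 58.7
```

```bash
cat >> h.py <<'E'
def plan(p0,p1,step=8,**k):
    "rows from the current pose for bar turning p0->p1, anchored on the present pose"
    t0=np.array(bar(p0,118.5,72.3,**k)); M=R.from_euler('xyz',manip.read_state()["ee_rot"])
    for p in np.arange(p0-step,p1-.1,-step):
        t=np.array(bar(p,118.5,72.3,**k)); print(round(p,1),(M.inv().apply(t[:3]-t0[:3])*1000).round(1),round(t0[3]-t[3],1))
E
python3 - <<'E'
from h import *
s=manip.read_state(); print(s["position"],s["finger_gap"],s["force"].round(2),s["torque"].round(2),np.degrees(s["ee_rot"][2]),s["qpos"].round(2))
plan(72.3,8)
E
```

```text
[ 0.58772931 -0.09546485  0.12419466] 0.011235418548710263 [-1.44  0.67  6.2 ] [-0.08 -0.06 -0.05] 61.263575233522054 [-0.35  0.59  1.58  0.    0.97  0.15]
64.3 [ 0.4 -1.9  1.5] 7.3
56.3 [ 1.1 -3.7  3. ] 14.8
48.3 [ 2.1 -5.4  4.4] 22.5
40.3 [ 3.4 -7.   5.6] 30.4
32.3 [ 5.  -8.5  6.8] 38.7
24.3 [ 6.8 -9.8  7.8] 47.2
16.3 [  8.8 -10.9   8.7] 55.9
8.3 [ 11.  -11.7   9.4] 64.9
```

Call:
{"method": "arm_command", "body": {
  "moves": [
    [[0.0002,-0.001,0.0008,3.6,1],[0.0004,-0.0019,0.0015,7.3,1],[0.0007,-0.0028,0.0023,11,1],[0.0011,-0.0037,0.003,14.8,1],[0.0016,-0.0046,0.0037,18.6,1],[0.0021,-0.0054,0.0044,22.5,1],[0.0027,-0.0062,0.005,26.4,1],[0.0034,-0.007,0.0056,30.4,1],[0.0034,-0.007,0.0056,30.4,1]]
  ]
}}

```text
time: 21.6
position: [0.5835, -0.0899, 0.1186]
ee_rot: [3.139, -0.0, 0.539]
force: [-1.9, -1.8, 5.1]
finger_gap: 0.0106
grasp_force: 58.5
```

```bash
python3 - <<'E'
from h import *
s=manip.read_state(); print(s["position"],s["finger_gap"],s["grasp_force"],s["force"].round(2),s["torque"].round(2),np.degrees(s["ee_rot"][2]))
plan(40.3,-24)
barfit(("wrist",))
E
```

```text
[ 0.58346051 -0.08990643  0.1186405 ] 0.010584491301012529 58.544265031814575 [-1.95 -1.76  5.06] [-0.36 -0.23 -0.  ] 30.87131009747291
32.3 [ 0.6 -2.1  1.1] 8.2
24.3 [ 1.5 -4.1  2.2] 16.8
16.3 [ 2.7 -6.   3. ] 25.5
8.3 [ 4.2 -7.8  3.8] 34.5
0.3 [ 5.9 -9.5  4.3] 43.5
-7.7 [  7.8 -10.9   4.8] 52.5
-15.7 [  9.9 -12.1   5. ] 61.5
-23.7 [ 12.2 -13.1   5.1] 70.3
wrist 5159 centre e1,y [ 1.5 -4.1] size 72.7 65.2 angle from e1 to +y 2.6 s 50/98% [123.2 136.4]
```

Turning well. Continuing to about 8° (screw near 3.0).

Call:
{"method": "arm_command", "body": {
  "moves": [
    [[0.0003,-0.001,0.0006,4.1,1],[0.0006,-0.0021,0.0011,8.2,1],[0.001,-0.0031,0.0016,12.5,1],[0.0015,-0.0041,0.0022,16.8,1],[0.0021,-0.0051,0.0026,21.1,1],[0.0027,-0.006,0.003,25.5,1],[0.0034,-0.0069,0.0034,30,1],[0.0042,-0.0078,0.0038,34.5,1],[0.0042,-0.0078,0.0038,34.5,1]]
  ]
}}

```text
time: 22.55
position: [0.582, -0.0812, 0.1147]
ee_rot: [3.14, 0.001, -0.064]
force: [-4.5, -2.7, 5.4]
finger_gap: 0.0086
grasp_force: 58.9
```

```bash
cat >> h.py <<'E'
def scr():
    "moment about screw axis from wrist force/torque (torque taken about the TCP)"
    s=manip.read_state(); C=np.array([*vw(0,100),.0618]); r=s["position"]-C
    print(s["time"],s["position"].round(4),"gap",round(s["finger_gap"],4),round(s["grasp_force"],1),"F",s["force"].round(1),"T",s["torque"].round(2),"yaw",np.degrees(s["ee_rot"][2]).round(1),"Mscrew",((s["torque"]+np.cross(r,s["force"]))@S).round(2),(s["torque"]@S).round(2))
E
python3 - <<'E'
from h import *
scr(); plan(8.3,-52)
E
```

```text
22.55 [ 0.582  -0.0812  0.1147] gap 0.0086 58.9 F [-4.5 -2.7  5.4] T [-0.64  0.11 -0.17] yaw -3.7 Mscrew 0.28 0.15
0.3 [ 0.5 -2.3  0.6] 9.0
-7.7 [ 1.2 -4.6  1. ] 18.1
-15.7 [ 2.3 -6.8  1.3] 27.0
-23.7 [ 3.6 -8.8  1.4] 35.8
-31.7 [  5.1 -10.7   1.3] 44.4
-39.7 [  6.9 -12.4   1.2] 52.6
-47.7 [  8.9 -13.8   0.9] 60.6
```

Call:
{"method": "arm_command", "body": {
  "moves": [
    [[0.0003,-0.0012,0.0003,4.5,1],[0.0005,-0.0023,0.0006,9,1],[0.0008,-0.0035,0.0008,13.5,1],[0.0012,-0.0046,0.001,18.1,1],[0.0012,-0.0046,0.001,18.1,1]]
  ]
}}

```text
time: 23.05
position: [0.5834, -0.0769, 0.1137]
ee_rot: [3.139, 0.0, -0.378]
force: [-3.8, -3.8, 6.7]
finger_gap: 0.0087
grasp_force: 63.5
```

```bash
python3 - <<'E'
from h import *
scr(); plan(-7.7,-60)
E
```

```text
23.05 [ 0.5834 -0.0769  0.1137] gap 0.0087 63.5 F [-3.8 -3.8  6.7] T [-0.22  0.14  0.37] yaw -21.6 Mscrew 0.61 0.44
-15.7 [ 0.3 -2.4  0.3] 9.0
-23.7 [ 0.9 -4.8  0.4] 17.7
-31.7 [ 1.8 -7.   0.3] 26.3
-39.7 [ 3.  -9.2  0.2] 34.5
-47.7 [  4.4 -11.1  -0.1] 42.5
-55.7 [  6.1 -12.9  -0.5] 50.2
```

Call:
{"method": "arm_command", "body": {
  "moves": [
    [[0.0001,-0.0012,0.0002,4.5,1],[0.0003,-0.0024,0.0003,9,1],[0.0003,-0.0024,0.0003,9,1],[0.0003,-0.0024,0.0003,9,1]]
  ]
}}

```text
time: 23.45
position: [0.5844, -0.0748, 0.1136]
ee_rot: [3.139, 0.0, -0.532]
force: [-5.5, -3.9, 8.0]
finger_gap: 0.0087
grasp_force: 74.8
```

```bash
python3 - <<'E'
from h import *
scr(); im,d,P,st=shot("scene"); save("s6",cv2.resize(im[140:290,200:360],None,fx=4.5,fy=4,interpolation=cv2.INTER_CUBIC))
E
```

```text
23.45 [ 0.5844 -0.0748  0.1136] gap 0.0087 74.8 F [-5.5 -3.9  8. ] T [-0.04  0.18  0.7 ] yaw -30.5 Mscrew 0.84 0.66
```

View pics/s6.png

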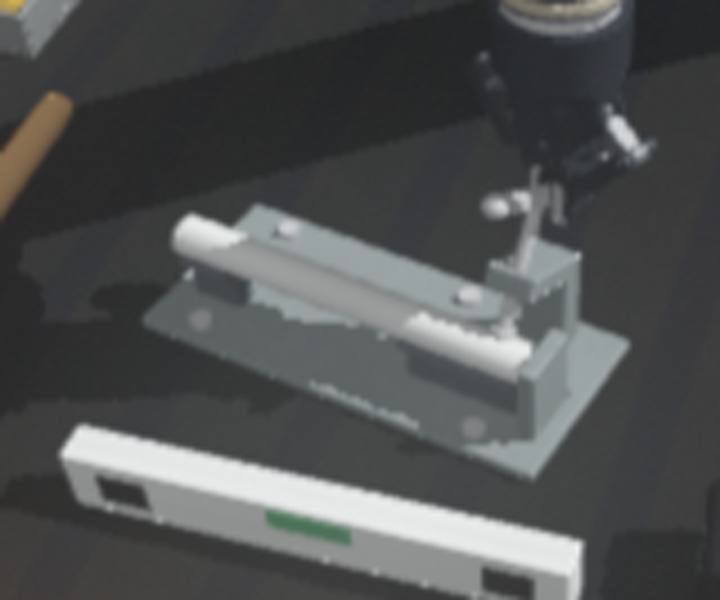

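Crop: the tube lies in the Vs against the stop at (525,355), the foot is down on it at (508,328), and the gripper is on the bar. The torque about the screw rose to about 0.7 N m, so it's clamped. I'll release and rise.

Call:
{"method": "arm_command", "body": {
  "moves": [
    [[0,0,0,0,0.8],[0,0,0,0,0.4],[0,0,0,0,0],[0,0,0,0,0],[0,0,0,0,0],[0,0,-0.02,0,0],[0,0,-0.05,0,0],[0,0,-0.09,0,0],[0,0,-0.13,0,0],[0,0,-0.13,0,0],[0,0,-0.13,0,0]]
  ]
}}

```text
time: 24.6
position: [0.5855, -0.0734, 0.2439]
ee_rot: [-3.141, -0.002, -0.536]
force: [0.0, -0.6, -1.5]
finger_gap: 0.0854
grasp_force: 0.0
```

```bash
python3 - <<'E'
from h import *
scr(); barfit(("scene","side"))
im,d,P,_=shot("scene"); q=P[...,:2]-O; x=q@X*1000; y=q@Y*1000
m=(im.min(-1)>90)&(im.max(-1).astype(int)-im.min(-1)<30)&(P[...,2]>.064)&(P[...,2]<.082)&(abs(x)<20)&(abs(y)<160)
print(m.sum(),np.percentile(y[m],[.5,2,98]),np.percentile(x[m&(y<-60)],[2,98]),np.percentile(P[m&(y<-60)][:,2],97),np.percentile(P[m&(y>0)&(y<60)][:,2],[97]))
E
```

```text
24.6 [ 0.5855 -0.0734  0.2439] gap 0.0854 0.0 F [ 0.  -0.6 -1.5] T [-0.02 -0.01 -0.02] yaw -30.7 Mscrew -0.02 -0.01
scene 128 centre e1,y [3.7 0.4] size 13.7 87.3 angle from e1 to +y 176.0 s 50/98% [116.3 120.3]
side 164 centre e1,y [-1.   0.8] size 15.0 88.7 angle from e1 to +y 176.2 s 50/98% [117.4 122.3]
809 [-123.5494933  -119.20537702  135.89535767] [-9.3566095  14.00190129] 0.07723625863411386 [0.07638755]
```

```bash
python3 -c "
from bench import manip
print(manip.job_done())"
```

```text
the job is handed in; nothing more can be done
None
```

The job is handed in, with no verdict returned: the long tube lies in both V rests against the end stop, the screw took about 0.7 N m before I let go, and the arm is clear, but the foot's holding force after release wasn't measured and the bar sat about 13° back from the gripper's last turn.

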